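Square up two card blocks and hold the stamp ready over them

ROBOT

A 6-joint arm with a two-finger parallel gripper is mounted at the origin on a cart in front of the work surface, level with it; the furniture and walls round the work are solid. World frame = base frame: x ahead of the robot, y to its left, z up, the work surface at z = 0. Lengths are in m, angles in rad, forces in N, time in s.
With the tool pointing down it reaches from about 0.275 to 0.825 m from the base axis. Payload 5.2 kg.
Tool frame: the origin (TCP) lies between the finger pads; the fingertips stand 14 mm ahead of it and the grasp point (between the pads) lies 5 mm behind it; z points along the fingers, y is the line along which they close (so a half turn about z gives the same grasp; the last joint's range is limited). The gripper opens to 93 mm and grips with 3 to 60 N. Pads are 15 mm wide; open, the fingers measure 128 mm over their backs; the gripper's body (75 mm by 188 mm) begins 65 mm behind the grasp point.
Start: joints at [-1.424, 0.259, 1.535, -0, 1.348, -0.203], TCP at [0.189, -0.517, 0.233] pointing down, gripper open.
Joint ranges: [-3.14, 3.14], [-0.91, 2.08], [0.19, 2.58], [-1.22, 4.36], [0.22, 2.71], [-3.12, 3.12]. Speed limits (rad/s): [2.57, 2.57, 3.14, 3.14, 3.14, 3.14].

INTERFACE

Orientations are given as a 3x3 rotation matrix whose columns are the frame's x, y, z axes.
In Python, from cell import robot gives the robot as it stands.
- The arm moves only by the tool apply_moves, never from a script. Its argument "series" is a list of rows, each a list of 7 numbers: the shift along the tool's x, y, z in cm, then the turn, a rotation vector about the tool's x, y, z in rad, then the opening, from 0 (shut) to 1 (fully open). In form: [[tx, ty, tz, ax, ay, az, claw], ...]. A call has 1 to 10 rows; each row shifts and turns the commanded pose from where the row before left it, along the tool's axes as they then stand; what a row does not reach is not made up. A row lasts 1/12 s, in which the tool goes at most 41.7 mm and 7.16 degrees, less where a joint would pass 70% of its speed; a pose out of reach is approached as far as the arm can. A call with a gripper value outside its range is refused whole. The fingers move at their own pace and stop on an object; the grip force is fixed at half the most. Time passes only in rows, so rows that do not move let the fingers close. It gives the time, the measured TCP pose, the force, the opening and the grip force at its end, in the units of the state.
- robot.state(): the state, without advancing time (a new reading comes with each control period).
- robot.read_camera(name): name is "scene" or "top"; returns a dict with "pixels" (400x640x3 uint8, red, green, blue), "mtx" (3x3 intrinsics, pixels), "dist_coeffs" ([k1, k2, p1, p2, k3] as OpenCV has them; the pictures are not rectified), "cam_to_world" (4x4, takes a point from camera to world coordinates). Camera axes: x right, y up, looking along -z (the intrinsics and any distortion apply to the point x, -y, -z); pixel columns grow to the right and rows downward; lengths in m; the calibration is good to about 2 mm. A picture is of the moment at which its call begins. There is no depth.
- robot.job_done(): hands the job in; it is judged then, once.
The state is a dict: "time_s": time; "qpos": joint angles; "dq": joint speeds; "joint_torque": joint torques, N m; "tcp_pos": TCP position; "tcp_rot": TCP orientation; "wrist_force": force on the tool from outside, world axes, zero at the start; "ft_torque": the same for the moment, N m; "grip_width": finger opening in m; "finger_force": force on a finger pad.
Only numpy, scipy, OpenCV 4.12 (cv2) and the standard library are available. Lean on these libraries where they do the work, as an engineer would, in place of code of your own. Each camera call takes 0.05 s, during which the arm holds its last target. There are 200 camera calls.

TASK

Lay the card block with the blue printed frame flat and square on top of the green-ruled card block, edges flush, and let go of it. Then take the rubber stamp by its handle, lift it over the pen tray and finish while still holding it still and level, about one centimetre above the blue frame, centred in it and lengthwise along it, ready to stamp. The stamp must not touch the cards at any time, and leave the ruled block, pen tray, mug, earbud case and sticky notes where they are.

Things in the scene. Friction and masses are not known exactly. Their poses are not given: they have to be found in the camera images.
- framed_block_center (a point): Block of pale blue cards with a darker blue rectangular frame printed on its top and a blue glued edge at one short end; 50 x 80 x 20 mm thick, about 70 g, loose, lying flat, frame side up. Point: its centre, 10 mm above its underside. x along the 50 mm width, y along the 80 mm length, z up. The frame (36 x 56 mm outside, lines 3 mm wide, its long side along y) is centred on the top. It has to go on top.
- ruled_block_center (a point): Card block of the same size (50 x 80 x 20 mm, loose, about 70 g) of pale green cards with five darker green lines along its top and a green glued edge at one short end. Point: its centre, 10 mm above its underside. x along the 50 mm width, y along the 80 mm length, z up. It stays in place as the bottom of the pile.
- stamp_center (a point): Wooden rubber stamp, 68 mm tall, about 110 g, standing on its rubber face. Point: half-way up, 34 mm above the rubber face. z up; y along the length of the stamp. Rubber face 20 mm (x) by 40 mm (y) at the very bottom; light wooden mount 24 x 44 mm, up to 18 mm above the face; above it, from 24 to 68 mm, a dark upright handle with flat sides, 18 mm thick (x) by 30 mm (y): grip it across the 18 mm.
- pen_tray: Open black pen tray, 85 mm (x) by 215 mm (y), 30 mm high, with a marker, a pen and an eraser lying in it below the rim. It lies between the stamp and the card blocks, its length pointing away from the robot. Origin: centre of its underside, z up. Bystander.
- mug: White mug with a handle, 90 mm high, about 86 mm across, standing beyond the far end of the tray. Origin: on the desk, half-way along its 123 mm overall length (handle at -y, the bowl's axis 17 mm to +y), z up. Bystander.
- earbud_case: Small white earbud case, 22 x 56 x 41 mm high, beyond the card blocks. Origin: centre of its underside. Bystander.
- sticky_pad: Yellow pad of sticky notes, 76 x 76 x 14 mm, beyond the stamp. Origin: centre of its underside. Bystander.
Not all that is in view belongs to the job. Leave any orange or turquoise look-alike of the part that bears framed_block_center alone.

How it is judged:
By the outcome, as a careful person would: the job done as asked, in the order asked, and still so for the second after the job is handed in, while the arm keeps its last pose, push and grip.
It also fails if it takes over 64 s, if anything falls off the work surface, if the arm or the gripper's body presses on something with over 40 N, if the wrist force passes 120 N, or if a joint passes its speed limit or range.

## Working session

There is one attempt and no reset: what is moved stays moved. The work goes in short steps, Python scripts to look and compute and a tool call to move; the robot and the scene stay as the last step left them, time stands still between calls to the robot, and variables do not carry over. Pictures are saved under pics/ and viewed, at most 10 in all, crops included, and the job is handed in when it is done.

Besides the shell and the picture viewer there is one more tool, called after "Call:" by a JSON object that holds its "api" and its "payload". apply_moves: Moves the arm, as the interface text tells. Its arguments: {"type":"object","properties":{"series":{"type":"array"}},"required":["series"]}

```bash
ls; mkdir -p pics; python3 - <<'E'
from cell import robot
import cv2,numpy as np
for n in("top","scene"):
    c=robot.read_camera(n); cv2.imwrite(f"pics/{n}0.png",c["pixels"][:,:,::-1])
    print(n,c["mtx"].tolist(),c["dist_coeffs"],np.round(c["cam_to_world"],4).tolist())
s=robot.state();print(s)
E
```

```text
pics
top [[413.21106353572014, 0.0, 314.57265520286734], [0.0, 413.21106353572014, 202.38662527691199], [0.0, 0.0, 1.0]] [-0.07939715  0.          0.          0.          0.        ] [[-0.0178, 0.994, -0.1083, 0.4517], [-0.9997, -0.0194, -0.014, -0.0209], [-0.016, 0.1081, 0.994, 1.2939], [0.0, 0.0, 0.0, 1.0]]
scene [[484.9912661615718, 0.0, 313.35493842295443], [0.0, 484.9912661615718, 200.6087773382459], [0.0, 0.0, 1.0]] [0.0039692 0.        0.        0.        0.       ] [[-0.9408, -0.2377, 0.2416, 0.8332], [0.3389, -0.6488, 0.6813, 0.7989], [-0.0053, 0.7229, 0.691, 0.856], [0.0, 0.0, 0.0, 1.0]]
{'time_s': 0.1, 'qpos': array([-1.42382124e+00,  2.59248525e-01,  1.53595470e+00, -7.36954201e-06,
        1.34801147e+00, -2.02816123e-01]), 'dq': array([-0.00091071, -0.00189728, -0.00305137, -0.00030338, -0.00061591,
       -0.00054041]), 'joint_torque': array([ 1.84600394e-03, -4.38207901e+01, -2.84642744e+01,  7.19493628e-02,
        3.63383896e-02, -5.68618100e-05]), 'tcp_pos': array([ 0.18842749, -0.51621929,  0.23192006]), 'tcp_rot': array([[ 9.39443766e-01,  3.42703008e-01, -2.44652084e-04],
       [ 3.42702946e-01, -9.39442452e-01,  1.60350005e-03],
       [ 3.19687737e-04, -1.59024112e-03, -9.99998684e-01]]), 'wrist_force': array([-0.0528588 ,  0.19360948,  0.83544319]), 'ft_torque': array([0.01442235, 0.0148939 , 0.04313885]), 'finger_force': 0.0, 'grip_width': 0.09287008452700603}
```

View pics/top0.png

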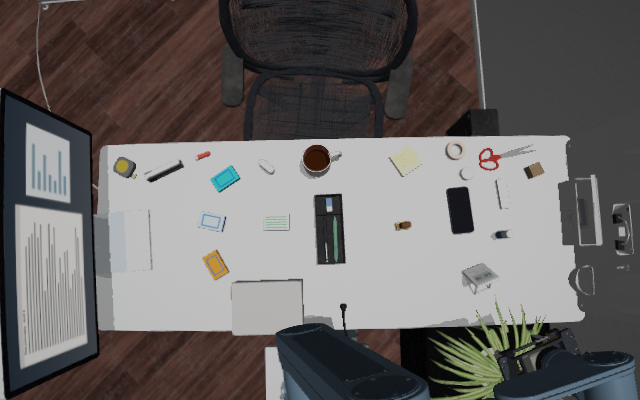

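View pics/scene0.png

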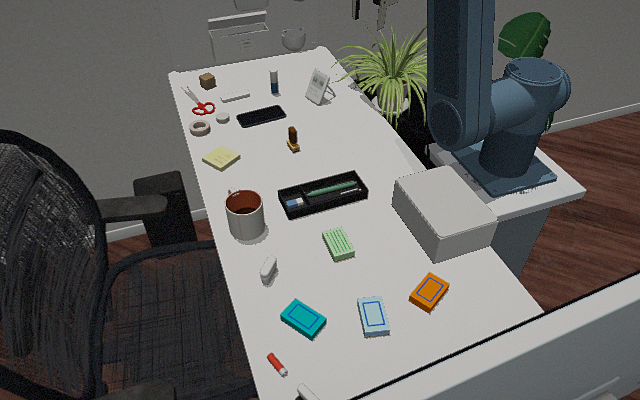

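The top view shows the framed block at (211,222), the ruled block at (276,222), the tray at (329,229) and the stamp at (403,225). In the scene view they are at (374,315), (339,243), (322,194) and (293,140). A grey box stands near the robot at top (267,307).

```bash
cat > h.py <<'E'
from cell import robot
import cv2,numpy as np
def cast(c,px,z):
    p=cv2.undistortPoints(np.array(px,float).reshape(-1,1,2),c["mtx"],c["dist_coeffs"])[:,0]
    T=c["cam_to_world"];d=np.c_[p[:,0],-p[:,1],-np.ones(len(p))]@T[:3,:3].T
    o=T[:3,3];return o+d*((z-o[2])/d[:,2])[:,None]
def crop(c,u,v,r,k):
    return cv2.resize(c["pixels"][v-r:v+r,u-r:u+r,::-1],None,fx=k,fy=k,interpolation=cv2.INTER_NEAREST)
E
python3 - <<'E'
from h import *
t=robot.read_camera("top");s=robot.read_camera("scene")
k=8
a=np.hstack([crop(t,u,v,16,k) for u,v in((211,222),(276,222),(403,225))])
b=np.hstack([cv2.resize(crop(s,u,v,26,5),(256,256)) for u,v in((374,315),(339,243),(293,140))])
cv2.imwrite("pics/c1.png",np.vstack([a,b]))
E
```

```text
(no output)
```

View pics/c1.png

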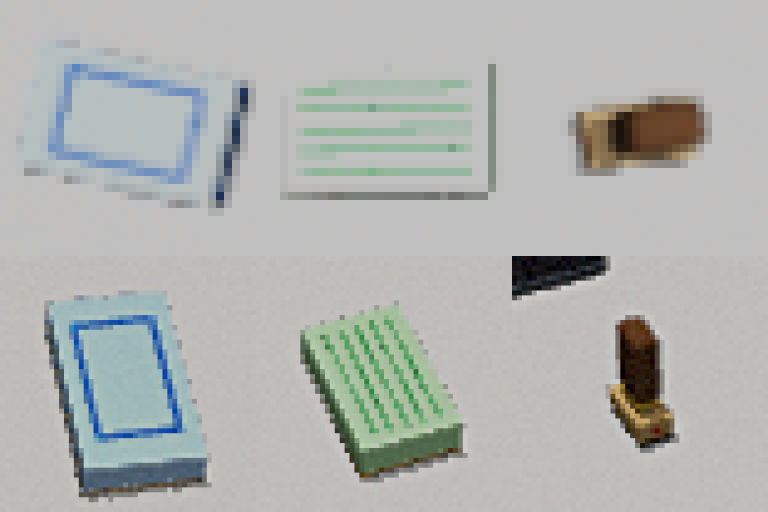

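The crops show all of it clearly. The frame lines and the five green lines lie on the tops, and the glued ends are on the right in the top view (-y). I'll measure by line masks in both views.

```bash
cat >> h.py <<'E'
def lines(c,kind,u,v,r=26):
    """top-face print mask pixels (full-image float coords), 4x upsampled"""
    v0,u0=v-r,u-r;k=4
    im=cv2.resize(c["pixels"][v0:v+r,u0:u+r].astype(np.float32),None,fx=k,fy=k,interpolation=cv2.INTER_LINEAR)
    R,G,B=im[...,0],im[...,1],im[...,2]
    m=((B-R>50)&(B>135)) if kind=="blue" else (G-R>32)
    m=m.astype(np.uint8)
    if kind=="blue": # largest blob = frame
        m=cv2.dilate(m,np.ones((5,5)));n,l,st,_=cv2.connectedComponentsWithStats(m)
        m=(l==1+np.argmax(st[1:,4])).astype(np.uint8);m=cv2.erode(m,np.ones((5,5)))
    y,x=np.nonzero(m);px=np.c_[(x+.5)/k-.5+u0,(y+.5)/k-.5+v0]
    return px
def rect(P):
    (cx,cy),(w,h),a=cv2.minAreaRect((P[:,:2]*1000).astype(np.float32))
    if w<h: a+=90;w,h=h,w      # a: long axis dir, deg from world x
    a=a%180
    return np.round([cx,cy,w,h,a],1),np.round(P[:,:2].mean(0)*1000,1)
E
python3 - <<'E'
from h import *
for n,pts in(("top",((211,222),(276,222))),("scene",((374,315),(339,243)))):
    c=robot.read_camera(n)
    for kind,(u,v) in zip(("blue","green"),pts):
        print(n,kind,*rect(cast(c,lines(c,kind,u,v,17 if n=="top" else 26),0.02)))
t=robot.read_camera("top")
# stamp: handle top and mount
im=t["pixels"].astype(int)[205:245,385:425];R,G,B=im[...,0],im[...,1],im[...,2]
h=(R-B>25)&(R<140);w=(R-B>25)
for nm,m,z in(("handle",h,.068),("all",w,.018)):
    y,x=np.nonzero(m);P=cast(t,np.c_[x+385,y+205],z);print(nm,*rect(P))
c=robot.read_camera("scene")
im=c["pixels"].astype(int)[115:165,270:320];R,G,B=im[...,0],im[...,1],im[...,2]
m=(R-B>30)&(R>130);y,x=np.nonzero(m);print("scene mount",*rect(cast(c,np.c_[x+270,y+115],.009)))
y,x=np.nonzero((R-B>8)&(R<130)&(R>30));print("scene dark",x.min()+270,x.max()+270,y.min()+115,y.max()+115)
print("tray/box corners",cast(t,[[314,194],[342,194],[345,263],[316,264]],.03)[:,:2].round(3).tolist(),cast(t,[[232,282],[302,279]],.08)[:,:2].round(3).tolist())
cv2.imwrite("pics/st.png",np.hstack([crop(t,403,225,16,16),cv2.resize(crop(c,293,140,26,9),(512,512))])[:, :])
E
```

```text
top blue [538.9 322.6  56.7  37.2  77.3] [539.6 325.2]
top green [532.6 119.2  56.1  32.9  91.5] [531.2 128.1]
scene blue [539.2 322.8  58.8  38.4  77. ] [539.1 323.1]
scene green [532.9 119.1  69.1  37.9  90.1] [532.9 119.8]
handle [ 512.2 -264.3   44.7   19.3   96.9] [ 512.1 -265.3]
all [ 514.6 -274.    46.7   22.8   95.1] [ 514.7 -274.1]
scene mount [ 511.6 -282.6   42.4   22.6   96.3] [ 516.5 -278.4]
scene dark 287 299 126 151
tray/box corners [[0.616, -0.002], [0.614, -0.088], [0.403, -0.092], [0.401, -0.004]] [[0.355, 0.242], [0.361, 0.037]]
```

View pics/st.png

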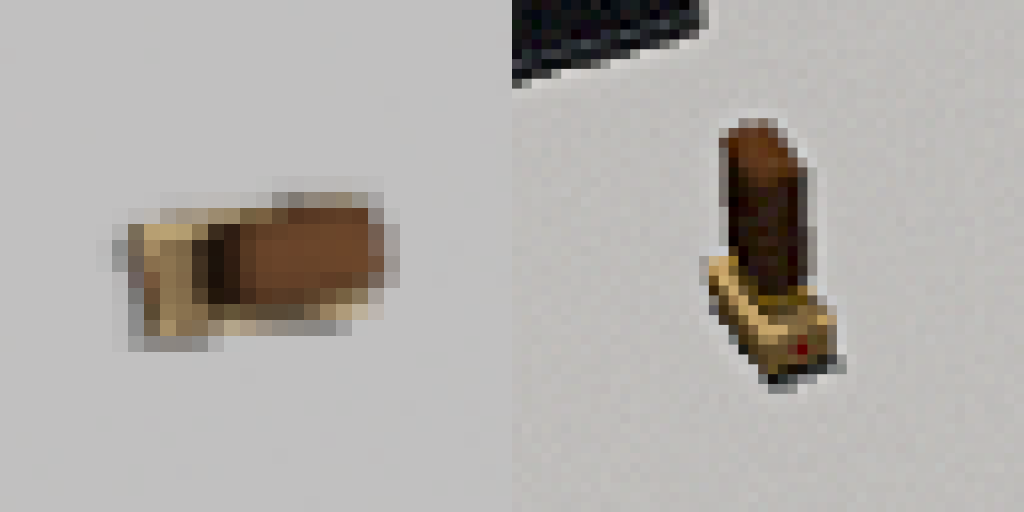

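The line centres from the two views agree to within 1 mm for both blocks. The framed block is at (539.0, 322.7) with its long axis at 77.2°, and the ruled block is at about (532.8, 119) and 90–91°. The handle is near (512, -265) with the long axis at about 96°. The crop just viewed shows the handle's brown top at columns 402–411, rows 222–227, and it was larger than allowed, so I'll keep the rest smaller. I'll start moving now by turning the tool.

Call:
{"api": "apply_moves", "payload": {"series": [[0,0,0,0,0,-0.1,1],[0,0,0,0,0,-0.1,1],[0,0,0,0,0,-0.1,1],[0,0,0,0,0,-0.1,1],[0,0,0,0,0,-0.1,1],[0,0,0,0,0,-0.1,1],[0,0,0,0,0,-0.1,1],[0,0,0,0,0,-0.1,1],[0,0,0,0,0,-0.1,1],[0,0,0,0,0,-0.1,1]]}}

```text
time_s: 1.23
tcp_pos: [0.1885, -0.5167, 0.2327]
tcp_rot: [[0.214, 0.977, -0.0], [0.977, -0.214, -0.0], [-0.0, -0.0, -1.0]]
wrist_force: [-0.4, -0.2, 0.4]
grip_width: 0.0927
finger_force: 0.0
```

Call:
{"api": "apply_moves", "payload": {"series": [[2,0.35,0,0,0,0,1],[3.5,0.6,0,0,0,0,1],[3.5,0.6,0,0,0,0,1],[3.5,0.6,0,0,0,0,1],[3.5,0.6,0,0,0,0,1],[3.5,0.6,0,0,0,0,1],[3.5,0.6,0,0,0,0,1],[3.5,0.6,0,0,0,0,1],[3.5,0.6,0,0,0,0,1],[3.5,0.6,0,0,0,0,1]]}}

```text
time_s: 2.07
tcp_pos: [0.3183, -0.2009, 0.2329]
tcp_rot: [[0.22, 0.976, 0.001], [0.976, -0.22, -0.001], [-0.0, 0.001, -1.0]]
wrist_force: [1.3, 0.5, -0.9]
grip_width: 0.0934
finger_force: 0.0
```

Call:
{"api": "apply_moves", "payload": {"series": [[3.5,0.6,0,0,0,0,1],[3.5,0.6,0,0,0,0,1],[3.5,0.6,0,0,0,0,1],[3.5,0.6,0,0,0,0,1],[3.5,0.6,0,0,0,0,1],[3.5,0.6,0,0,0,0,1],[3.5,0.6,0,0,0,0,1],[3.5,0.6,0,0,0,0,1],[3.5,0.6,0,0,0,0,1],[3.5,0.6,0,0,0,0,1]]}}

```text
time_s: 2.9
tcp_pos: [0.4536, 0.1278, 0.2329]
tcp_rot: [[0.219, 0.976, 0.001], [0.976, -0.219, -0.0], [0.0, 0.001, -1.0]]
wrist_force: [-0.9, -1.2, -0.2]
grip_width: 0.0929
finger_force: 0.0
```

```bash
cat >> h.py <<'E'
def go(x,y,z,ya=None):
    """tool-frame cm shift to world target; ya: wanted tool-y angle deg"""
    s=robot.state();R=s["tcp_rot"];p=s["tcp_pos"]
    print("t",round(s["time_s"],2),"tcp",p.round(4),"yang",round(np.degrees(np.arctan2(R[1,1],R[0,1])),2),"zax",R[:,2].round(4),"w",round(s["grip_width"],4),"F",s["wrist_force"].round(1),"ff",round(s["finger_force"],1),"q",s["qpos"].round(2))
    print("shift cm",(R.T@(np.array([x,y,z])-p)*100).round(2),"" if ya is None else ("az",round(-np.radians(ya-np.degrees(np.arctan2(R[1,1],R[0,1]))),4)))
def greenangle(c,u,v,r=26):
    px=lines(c,"green",u,v,r);P=cast(c,px,.02)[:,:2]
    return P
E
python3 - <<'E'
from h import *
go(.539,.3227,.232,-12.8)
c=robot.read_camera("scene")
# green top face: five lines, one connected comp each
v,u,r,k=243,339,26,8
im=cv2.resize(c["pixels"][v-r:v+r,u-r:u+r],None,fx=k,fy=k,interpolation=cv2.INTER_CUBIC).astype(int)
g=im[...,1];
for th in (150,160):
    m=((g-im[...,0]>35)&(g<th+60)).astype(np.uint8);m=cv2.morphologyEx(m,cv2.MORPH_OPEN,np.ones((3,3)))
    n,l,st,_=cv2.connectedComponentsWithStats(m)
    for i in range(1,n):
        if st[i,4]>200:
            y,x=np.nonzero(l==i);print(st[i,4],*rect(cast(c,np.c_[(x+.5)/k-.5+u-r,(y+.5)/k-.5+v-r],.02)))
cv2.imwrite("pics/dbg.png",m*255)
E
```

```text
t 2.9 tcp [0.4536 0.1278 0.2329] yang -12.64 zax [ 7.e-04 -1.e-04 -1.e+00] w 0.0929 F [-0.9 -1.2 -0.2] ff 0.0 q [ 0.04  0.12  1.71 -0.    1.31  0.26]
shift cm [20.88  4.07  0.09] ('az', np.float64(0.0028))
1668 [516.9 101.5  40.4   7.9  92.8] [517.2 101.4]
2608 [524.9 119.1  69.3   6.   89.8] [525.1 118.7]
226 [511.5  99.6  16.7   2.7  89.3] [511.4  99.6]
2338 [533.3 119.3  68.1   5.4  89.9] [533.2 119. ]
2454 [541.2 119.7  67.1   5.1  89.4] [541.1 120.1]
2195 [548.9 118.9  65.4   5.1  89.7] [549.  120.6]
949 [517.4 137.7  29.3   4.9  90. ] [517.2 137.5]
1668 [516.9 101.5  40.4   7.9  92.8] [517.2 101.4]
2608 [524.9 119.1  69.3   6.   89.8] [525.1 118.7]
226 [511.5  99.6  16.7   2.7  89.3] [511.4  99.6]
2338 [533.3 119.3  68.1   5.4  89.9] [533.2 119. ]
2454 [541.2 119.7  67.1   5.1  89.4] [541.1 120.1]
2195 [548.9 118.9  65.4   5.1  89.7] [549.  120.6]
949 [517.4 137.7  29.3   4.9  90. ] [517.2 137.5]
```

Call:
{"api": "apply_moves", "payload": {"series": [[3.5,0.7,0,0,0,0,1],[3.5,0.7,0,0,0,0,1],[3.5,0.7,0,0,0,0,1],[3.5,0.7,0,0,0,0,1],[3.5,0.7,0,0,0,0,1],[3.4,0.6,0,0,0,0.003,1],[0,0,3,0,0,0,1],[0,0,3.5,0,0,0,1],[0,0,3.5,0,0,0,1],[0,0,3,0,0,0,1]]}}

```text
time_s: 3.78
tcp_pos: [0.5385, 0.3207, 0.1004]
tcp_rot: [[0.221, 0.975, -0.001], [0.975, -0.221, -0.001], [-0.001, -0.001, -1.0]]
wrist_force: [1.0, 1.0, -0.9]
grip_width: 0.0931
finger_force: 0.0
```

```bash
python3 -c "
from h import *
go(.539,.3227,.018,-12.8)"
```

```text
t 3.78 tcp [0.5385 0.3207 0.1004] yang -12.79 zax [-1.1e-03 -5.0e-04 -1.0e+00] w 0.0931 F [ 1.   1.  -0.9] ff 0.0 q [ 0.36  0.5   1.51 -0.    1.13  0.58]
shift cm [0.21 0.02 8.24] ('az', np.float64(0.0001))
```

Call:
{"api": "apply_moves", "payload": {"series": [[0.2,0,2.5,0,0,0,1],[0,0,2.5,0,0,0,1],[0,0,1.5,0,0,0,1],[0,0,1,0,0,0,1],[0,0,0.7,0,0,0,1],[0,0,0,0,0,0,1],[0,0,0,0,0,0,1]]}}

```text
time_s: 4.37
tcp_pos: [0.5401, 0.3229, 0.0212]
tcp_rot: [[0.222, 0.975, 0.001], [0.975, -0.222, 0.0], [0.0, 0.001, -1.0]]
wrist_force: [-0.2, -0.3, -0.7]
grip_width: 0.0929
finger_force: 0.0
```

```bash
python3 -c "
from h import *
go(.539,.3227,.018,-12.8)
c=robot.read_camera('scene');im=c['pixels'][195:395,260:500,::-1]
cv2.imwrite('pics/g1.png',cv2.resize(im,None,fx=2.5,fy=2.5))"
```

```text
t 4.37 tcp [0.5401 0.3229 0.0212] yang -12.84 zax [ 8.e-04  3.e-04 -1.e+00] w 0.0929 F [-0.2 -0.3 -0.7] ff 0.0 q [0.36 0.6  1.57 0.   0.97 0.59]
shift cm [-0.04 -0.1   0.32] ('az', np.float64(-0.0007))
```

View pics/g1.png

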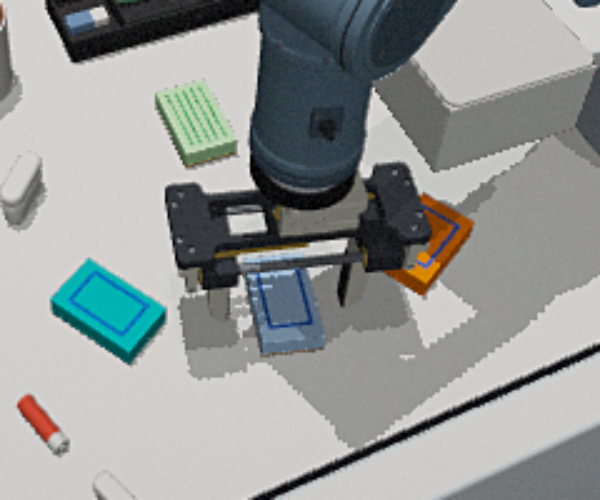

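The fingers straddle the framed block, at (285,300) in the crop, and clear both look-alikes. I'll go down 3 mm and close.

Call:
{"api": "apply_moves", "payload": {"series": [[0,-0.1,0.3,0,0,0,1],[0,0,0,0,0,0,0.7],[0,0,0,0,0,0,0.6],[0,0,0,0,0,0,0.5],[0,0,0,0,0,0,0.4],[0,0,0,0,0,0,0.4],[0,0,0,0,0,0,0.4],[0,0,0,0,0,0,0.4],[0,0,0,0,0,0,0.4],[0,0,0,0,0,0,0.4]]}}

```text
time_s: 5.25
tcp_pos: [0.5387, 0.323, 0.0177]
tcp_rot: [[0.222, 0.975, 0.0], [0.975, -0.222, 0.0], [0.0, 0.0, -1.0]]
wrist_force: [0.4, -0.2, -0.2]
grip_width: 0.0496
finger_force: 30.0
```

```bash
python3 -c "
from h import *
go(.539,.3227,.1,-0.2)"
```

```text
t 5.25 tcp [0.5387 0.323  0.0177] yang -12.83 zax [ 1.e-04  0.e+00 -1.e+00] w 0.0496 F [ 0.4 -0.2 -0.2] ff 30.0 q [ 0.36  0.6   1.58 -0.    0.97  0.59]
shift cm [-0.02  0.04 -8.23] ('az', np.float64(-0.2205))
```

Call:
{"api": "apply_moves", "payload": {"series": [[0,0,-1,0,0,0,0.4],[0,0,-2,0,0,0,0.4],[0,0,-2.5,0,0,0,0.4],[0,0,-2,0,0,0,0.4],[0,0,-1,0,0,0,0.4],[0,0,0,0,0,-0.05,0.4],[0,0,0,0,0,-0.07,0.4],[0,0,0,0,0,-0.06,0.4],[0,0,0,0,0,-0.04,0.4],[0,0,0,0,0,0,0.4]]}}

```text
time_s: 6.08
tcp_pos: [0.5383, 0.3229, 0.1026]
tcp_rot: [[0.003, 1.0, -0.001], [1.0, -0.003, -0.0], [-0.0, -0.001, -1.0]]
wrist_force: [0.5, -0.7, -0.8]
grip_width: 0.0495
finger_force: 30.0
```

Call:
{"api": "apply_moves", "payload": {"series": [[-1,0,0,0,0,0,0.4],[-2,0,0,0,0,0,0.4],[-3,-0.1,0,0,0,0,0.4],[-3,-0.1,0,0,0,0,0.4],[-3,-0.1,0,0,0,0,0.4],[-3,-0.1,0,0,0,0,0.4],[-2.5,-0.1,0,0,0,0,0.4],[-2,0,0,0,0,0,0.4],[-0.9,0,0,0,0,0,0.4],[0,0,0,0,0,0,0.4]]}}

```text
time_s: 6.92
tcp_pos: [0.5327, 0.1169, 0.1027]
tcp_rot: [[0.008, 1.0, -0.0], [1.0, -0.008, -0.0], [-0.0, -0.0, -1.0]]
wrist_force: [0.4, -0.1, -0.7]
grip_width: 0.0502
finger_force: 30.0
```

Call:
{"api": "apply_moves", "payload": {"series": [[0,0,0,0,0,0,0.4],[0,0,0,0,0,0,0.4]]}}

```text
time_s: 7.08
tcp_pos: [0.5328, 0.1198, 0.1027]
tcp_rot: [[0.004, 1.0, 0.0], [1.0, -0.004, 0.0], [0.0, 0.0, -1.0]]
wrist_force: [-0.4, 0.3, -0.5]
grip_width: 0.0497
finger_force: 30.0
```

```bash
python3 -c "
from h import *
go(.5331,.1192,.0385,-0.2)
c=robot.read_camera('scene');im=c['pixels'][150:330,230:450,::-1]
cv2.imwrite('pics/g2.png',cv2.resize(im,None,fx=3,fy=3))"
```

```text
t 7.08 tcp [0.5328 0.1198 0.1027] yang -0.23 zax [ 1.e-04  5.e-04 -1.e+00] w 0.0497 F [-0.4  0.3 -0.5] ff 30.0 q [0.02 0.37 1.72 0.   1.05 0.02]
shift cm [-0.07  0.03  6.42] ('az', np.float64(-0.0005))
```

View pics/g2.png

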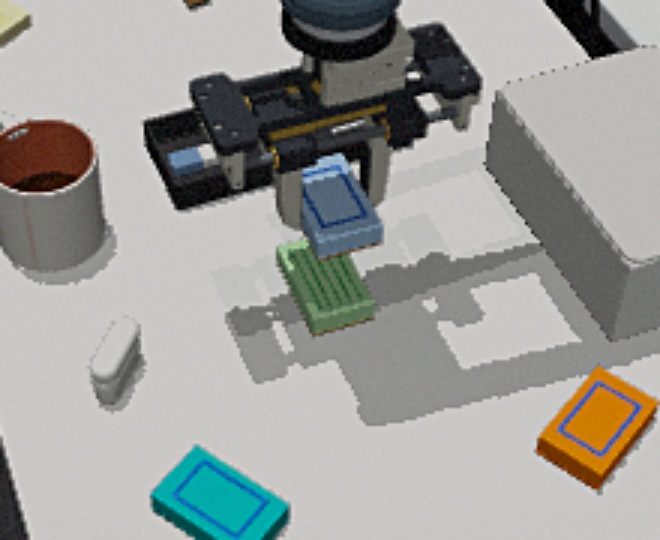

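The block hangs level over the ruled block, with held frame at about (335,200) and ruled block at (325,285) in the crop. I'll go down to about 5 mm above it and compare the +y end edges.

Call:
{"api": "apply_moves", "payload": {"series": [[0,0,1,0,0,0,0.4],[0,0,2,0,0,0,0.4],[0,0,1.5,0,0,0,0.4],[0,0,1,0,0,0,0.4],[0,0,0.4,0,0,0,0.4],[0,0,0,0,0,0,0.4],[0,0,0,0,0,0,0.4],[0,0,0,0,0,0,0.4]]}}

```text
time_s: 7.8
tcp_pos: [0.5335, 0.1192, 0.0443]
tcp_rot: [[0.004, 1.0, 0.001], [1.0, -0.004, 0.0], [0.0, 0.001, -1.0]]
wrist_force: [0.3, 0.5, -0.3]
grip_width: 0.0497
finger_force: 30.0
```

```bash
cat >> h.py <<'E'
def proj(c,P):
    P=np.atleast_2d(P).astype(float);T=c["cam_to_world"];q=(P-T[:3,3])@T[:3,:3];q=q*[1,-1,-1]
    return cv2.projectPoints(q,np.zeros(3),np.zeros(3),c["mtx"],c["dist_coeffs"])[0][:,0]
E
python3 -c "
from h import *
go(.5331,.1192,.0377,-0.2)
c=robot.read_camera('scene')
b=[(.5331+a,.1192+.04,z) for z in(.0,.02,.0257,.0457) for a in(-.025,.025)]
print(proj(c,b).round(1).tolist())
cv2.imwrite('pics/g3.png',crop(c,340,240,30,10))"
```

```text
t 7.8 tcp [0.5335 0.1192 0.0443] yang -0.22 zax [ 0.0014  0.     -1.    ] w 0.0497 F [ 0.3  0.5 -0.3] ff 30.0 q [0.02 0.45 1.77 0.   0.92 0.02]
shift cm [ 0.   -0.04  0.66] ('az', np.float64(-0.0003))
[[354.4, 256.1], [334.0, 262.0], [354.9, 250.3], [334.2, 256.2], [355.0, 248.7], [334.3, 254.6], [355.5, 242.8], [334.5, 248.7]]
```

View pics/g3.png

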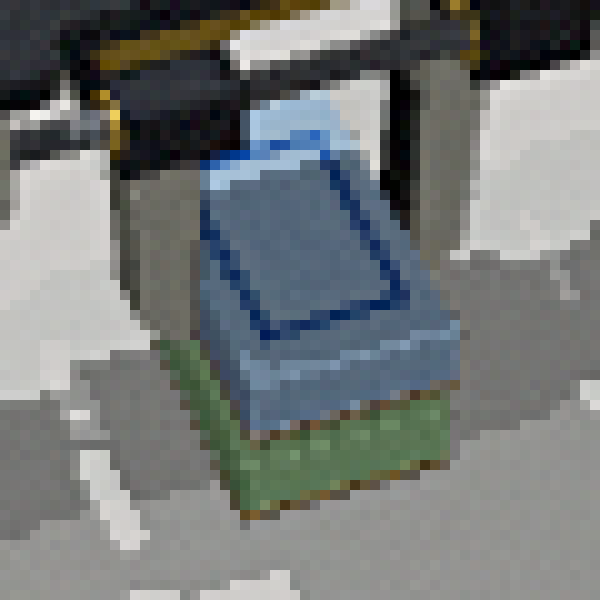

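The held block's +y end is nearly in line with the ruled one. In the crop the green bottom corners are at (243,520) and (448,468), and the blue bottom corners at (258,441) and (460,388). I'll check this numerically with the frame lines.

```bash
python3 -c "
from h import *
c=robot.read_camera('scene');s=robot.state()
v,u,r,k=240,340,20,8
im=cv2.resize(c['pixels'][v-r:v+r,u-r:u+r],None,fx=k,fy=k,interpolation=cv2.INTER_LINEAR).astype(float)
R,B=im[...,0],im[...,2]
m=(B>2.0*(R+5))
n,l,st,_=cv2.connectedComponentsWithStats(m.astype(np.uint8));i=1+np.argmax(st[1:,4])
y,x=np.nonzero(l==i);zt=s['tcp_pos'][2]-.0177+.02
P=cast(c,np.c_[(x+.5)/k-.5+u-r,(y+.5)/k-.5+v-r],zt)[:,:2]*1000
print(zt,'x range',P[:,0].min(),P[:,0].max(),'ymax',P[:,1].max(), 'expect 515.1 551.1 147.2')
# near edge strip and side strips
q=P[P[:,1]>P[:,1].max()-5];print('near line mean',q.mean(0),np.ptp(q,axis=0))
for a in(515,551):
    q=P[(abs(P[:,0]-a)<4)&(P[:,1]<140)];f=np.polyfit(q[:,1],q[:,0],1);print(len(q),q.mean(0),np.degrees(np.arctan(f[0])))
# green end face bottom & frame of block corners
print('corners',cast(c,[[310+24.3-.5,210+52-.5],[310+44.8-.5,210+46.8-.5]],0)[:,:2]*1000)
print('blue bottom',cast(c,[[310+25.8-.5,210+44.3-.5],[310+46-.5,210+38.8-.5]],s['tcp_pos'][2]-.0177)[:,:2]*1000)
"
```

```text
0.04678627949410563 x range 514.3191601115076 551.6662918327887 ymax 148.13947180347952 expect 515.1 551.1 147.2
near line mean [532.17809941 145.88004473] [35.96314337  4.97116534]
1148 [516.21487973 118.96394936] 0.15495403057930593
864 [549.21826427 124.1383103 ] -1.0489288210073908
corners [[557.98604846 157.85497385]
 [508.53967792 159.76576028]]
blue bottom [[555.4388782  158.72349604]
 [506.98989286 159.37141403]]
```

Frame and ruled block agree to within about 0.5 mm, so I'll lower it and let go.

Call:
{"api": "apply_moves", "payload": {"series": [[0,0,0.3,0,0,0,0.4],[0,0,0.2,0,0,0,0.4],[0,0,0.1,0,0,0,0.4],[0,0,0,0,0,0,0.4],[0,0,0,0,0,0,0.4]]}}

```text
time_s: 8.32
tcp_pos: [0.5328, 0.119, 0.0377]
tcp_rot: [[0.004, 1.0, -0.0], [1.0, -0.004, -0.0], [-0.0, -0.0, -1.0]]
wrist_force: [-0.2, 1.0, -0.2]
grip_width: 0.0499
finger_force: 30.0
```

Call:
{"api": "apply_moves", "payload": {"series": [[0,0,0.05,0,0,0,0.4],[0,0,0,0,0,0,0.4]]}}

```text
time_s: 8.48
tcp_pos: [0.5328, 0.119, 0.0377]
tcp_rot: [[0.004, 1.0, 0.0], [1.0, -0.004, -0.0], [-0.0, 0.0, -1.0]]
wrist_force: [-1.8, -0.7, 4.0]
grip_width: 0.0499
finger_force: 30.0
```

Call:
{"api": "apply_moves", "payload": {"series": [[0,0,0,0,0,0,0.56],[0,0,0,0,0,0,0.6],[0,0,0,0,0,0,0.7],[0,0,0,0,0,0,0.8],[0,0,0,0,0,0,0.9],[0,0,0,0,0,0,0.9],[0,0,-1,0,0,0,0.9],[0,0,-2,0,0,0,0.9],[0,0,-3,0,0,0,0.9],[0,0,-3,0,0,0,0.9]]}}

```text
time_s: 9.32
tcp_pos: [0.532, 0.119, 0.1281]
tcp_rot: [[0.004, 1.0, -0.002], [1.0, -0.004, -0.0], [-0.0, -0.002, -1.0]]
wrist_force: [0.5, -0.2, -0.1]
grip_width: 0.0834
finger_force: 0.0
```

Call:
{"api": "apply_moves", "payload": {"series": [[0,0,-3,0,0,0,0.9],[0,0,-3,0,0,0,0.9],[-2,0,0,0,0,0,0.9],[-3,0,0,0,0,0,0.9],[-3.5,0,0,0,0,0,0.9],[-3.5,0,0,0,0,0,0.9],[-3.5,0,0,0,0,0,0.9],[-3.5,0,0,0,0,0,0.9],[-3.5,0,0,0,0,0,0.9],[-3.5,0,0,0,0,0,0.9]]}}

```text
time_s: 10.15
tcp_pos: [0.5314, -0.1426, 0.1881]
tcp_rot: [[0.004, 1.0, 0.001], [1.0, -0.004, -0.0], [-0.0, 0.001, -1.0]]
wrist_force: [1.4, -1.1, -1.2]
grip_width: 0.0839
finger_force: 0.0
```

```bash
python3 - <<'E'
from h import *
c=robot.read_camera("scene")
f=proj(c,[.5331,.1192,.04])[0];u,v=int(f[0]),int(f[1])
print("scene frame",*rect(cast(c,lines(c,"blue",u,v,26),.04)))
t=robot.read_camera("top");u2,v2=map(int,proj(t,[.5331,.1192,.04])[0])
print("top frame",*rect(cast(t,lines(t,"blue",u2,v2,17),.04)))
# stamp handle in top
im=cv2.resize(t["pixels"][209:241,387:419],None,fx=8,fy=8,interpolation=cv2.INTER_LINEAR).astype(int)
R,G,B=im[...,0],im[...,1],im[...,2]
m=(R-B>35)&(R<135)&(R>75)
n,l,st,_=cv2.connectedComponentsWithStats(m.astype(np.uint8));i=1+np.argmax(st[1:,4])
y,x=np.nonzero(l==i);print("handle top",*rect(cast(t,np.c_[(x+.5)/8-.5+387,(y+.5)/8-.5+209],.068)))
go(.512,-.27,.25,6)
a=crop(t,403,225,16,12); b=cv2.resize(crop(c,u,v,30,6),a.shape[1::-1])
cv2.imwrite("pics/g4.png",np.hstack([a,b]))
E
```

```text
scene frame [531.7 119.4  59.5  39.3  89.7] [531.8 120.1]
top frame [532.2 119.1  56.   35.8  89. ] [531.7 120.5]Traceback (most recent call last):
  File "<stdin>", line 11, in <module>
    return _wrapfunc(a, 'argmax', axis=axis, out=out, **kwds)
    return bound(*args, **kwds)
ValueError: attempt to get argmax of an empty sequence
```

The stack measures fine, with the frame at (532.0, 119.3) and 89.6° in both views. The arm hides the stamp from the top camera now, so I'll use the first top picture for it.

```bash
python3 - <<'E'
from h import *
c=robot.read_camera("scene");t=robot.read_camera("top");t["pixels"]=cv2.imread("pics/top0.png")[:,:,::-1]
im=cv2.resize(t["pixels"][209:241,387:419],None,fx=8,fy=8,interpolation=cv2.INTER_LINEAR).astype(int)
R,G,B=im[...,0],im[...,1],im[...,2]
m=(R-B>30)&(R<135)&(R>75)
n,l,st,_=cv2.connectedComponentsWithStats(m.astype(np.uint8));i=1+np.argmax(st[1:,4])
y,x=np.nonzero(l==i);print("handle top",*rect(cast(t,np.c_[(x+.5)/8-.5+387,(y+.5)/8-.5+209],.068)))
# mount seen in top: cream; corners of mount top: left end corners
m=(R-B>30);y,x=np.nonzero(m);print("whole at .018",*rect(cast(t,np.c_[(x+.5)/8-.5+387,(y+.5)/8-.5+209],.018)))
# scene: handle top & mount
C=c["pixels"];im=cv2.resize(C[114:166,267:319],None,fx=8,fy=8,interpolation=cv2.INTER_LINEAR).astype(int)
R,G,B=im[...,0],im[...,1],im[...,2]
m=(R-B>25)&(R>75)&(R<130);n,l,st,_=cv2.connectedComponentsWithStats(m.astype(np.uint8));i=1+np.argmax(st[1:,4])
y,x=np.nonzero(l==i);print("scene handle top",*rect(cast(c,np.c_[(x+.5)/8-.5+267,(y+.5)/8-.5+114],.068)))
go(.513,-.27,.188,6)
cv2.imwrite("pics/g4.png",np.hstack([cv2.resize(crop(c,293,140,26,9),(390,390)),cv2.resize(crop(c,339,233,30,6),(390,390))]))
E
```

```text
handle top [ 512.4 -267.5   39.2   21.    96.6] [ 512.8 -269.4]
whole at .018 [ 514.6 -274.4   47.3   23.6   95.9] [ 514.7 -274.2]
scene handle top [ 536.1 -201.6   56.    25.    94.2] [ 536.  -192.7]
t 10.35 tcp [ 0.5315 -0.1418  0.1876] yang -0.37 zax [ 2.e-04  3.e-04 -1.e+00] w 0.0837 F [ 0.5  0.4 -0.2] ff 0.0 q [-0.46  0.29  1.6   0.    1.25 -0.46]
shift cm [-12.83  -1.77  -0.05] ('az', np.float64(-0.1112))
```

View pics/g4.png

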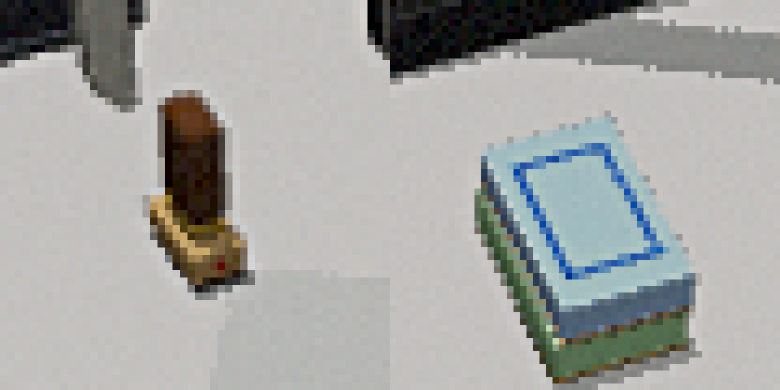

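Left crop: the handle's brown top is at (190,115), above the mount at (200,240). Right crop: the framed block sits on the ruled one, flush to about 1 mm. Next I go to the stamp at about (513.3, -272.3), turned 6.2°.

Call:
{"api": "apply_moves", "payload": {"series": [[0,0,0,0,0,-0.06,0.9],[0,0,0,0,0,-0.055,0.9],[-2,-0.5,0,0,0,0,0.9],[-3,-0.8,0,0,0,0,0.9],[-3,-0.8,0,0,0,0,0.9],[-3,-0.8,0,0,0,0,0.9],[-1.8,-0.3,0,0,0,0,0.9],[0,0,2,0,0,0,0.9],[0,0,3,0,0,0,0.9],[0,0,2,0,0,0,0.9]]}}

```text
time_s: 11.18
tcp_pos: [0.514, -0.2702, 0.116]
tcp_rot: [[-0.112, 0.994, -0.0], [0.994, 0.112, 0.001], [0.001, -0.0, -1.0]]
wrist_force: [0.2, -0.2, 0.1]
grip_width: 0.0835
finger_force: 0.0
```

Call:
{"api": "apply_moves", "payload": {"series": [[0,0,0,0,0,0,0.9],[0,0,0,0,0,0,0.9]]}}

```text
time_s: 11.35
tcp_pos: [0.5139, -0.2699, 0.1167]
tcp_rot: [[-0.112, 0.994, -0.002], [0.994, 0.112, 0.002], [0.002, -0.002, -1.0]]
wrist_force: [0.6, 0.5, -0.5]
grip_width: 0.0838
finger_force: 0.0
```

```bash
python3 - <<'E'
from h import *
go(.5133,-.2723,.043,6.2)
c=robot.read_camera("scene");t=robot.read_camera("top")
cv2.imwrite("pics/g5.png",np.hstack([cv2.resize(crop(c,293,140,26,9),(390,390)),cv2.resize(crop(t,403,225,20,9),(390,390))]))
E
```

```text
t 11.35 tcp [ 0.5139 -0.2699  0.1167] yang 6.45 zax [-0.0019  0.002  -1.    ] w 0.0838 F [ 0.6  0.5 -0.5] ff 0.0 q [-0.68  0.41  1.61  0.    1.12 -0.79]
shift cm [-0.25 -0.08  7.37] ('az', np.float64(0.0044))
```

View pics/g5.png

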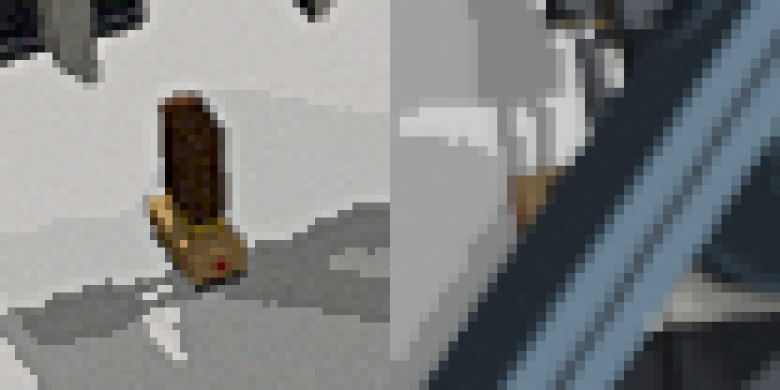

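The fingers hang either side of the handle, at (75,60) and (310,10) in the left crop, well clear of it. I'll go down slowly.

Call:
{"api": "apply_moves", "payload": {"series": [[-0.2,-0.1,1,0,0,0,0.9],[0,0,2,0,0,0,0.9],[0,0,2,0,0,0,0.9],[0,0,1.3,0,0,0,0.9],[0,0,0.7,0,0,0,0.9],[0,0,0.3,0,0,0,0.9],[0,0,0,0,0,0,0.9],[0,0,0,0,0,0,0.9]]}}

```text
time_s: 12.12
tcp_pos: [0.5139, -0.2743, 0.045]
tcp_rot: [[-0.111, 0.994, 0.001], [0.994, 0.111, -0.001], [-0.001, 0.001, -1.0]]
wrist_force: [-0.2, 0.4, 0.5]
grip_width: 0.0837
finger_force: 0.0
```

```bash
python3 - <<'E'
from h import *
go(.5133,-.2723,.043,6.2)
c=robot.read_camera("scene")
print(proj(c,[[.5133+a*.994,-.2723+a*.108,.029] for a in(-.042,0,.042)]).round(1).tolist())
# width profile of dark/gray objects along the row through the fingers: handle limits in u
for v in (140,144):
    row=c["pixels"][v,255:330].astype(int);print(v,[ (255+i) for i in range(75) if row[i,0]-row[i,2]>8 and row[i,0]<110])
E
```

```text
t 12.12 tcp [ 0.5139 -0.2743  0.045 ] yang 6.36 zax [ 0.0012 -0.001  -1.    ] w 0.0837 F [-0.2  0.4  0.5] ff 0.0 q [-0.68  0.5   1.68 -0.    0.96 -0.79]
shift cm [ 0.21 -0.04  0.2 ] ('az', np.float64(0.0028))
[[306.4, 135.8], [293.0, 139.7], [279.4, 143.6]]
140 [276, 277, 279, 290, 291, 292, 293, 294, 295, 296]
144 [278, 288, 289, 290, 291, 292, 294, 295, 296, 297]
```

Call:
{"api": "apply_moves", "payload": {"series": [[0.1,0,0.1,0,0,0,0.7],[0,0,0,0,0,0,0.5],[0,0,0,0,0,0,0.35],[0,0,0,0,0,0,0.25],[0,0,0,0,0,0,0.2],[0,0,0,0,0,0,0.15],[0,0,0,0,0,0,0.1],[0,0,0,0,0,0,0.1],[0,0,0,0,0,0,0.1],[0,0,0,0,0,0,0.1]]}}

```text
time_s: 13.0
tcp_pos: [0.5132, -0.2728, 0.0431]
tcp_rot: [[-0.111, 0.994, -0.0], [0.994, 0.111, 0.0], [0.0, -0.0, -1.0]]
wrist_force: [0.4, 0.4, 0.6]
grip_width: 0.0218
finger_force: 0.0
```

```bash
python3 - <<'E'
from h import *
go(.5133,-.2723,.043,6.2)
E
```

```text
t 13.0 tcp [ 0.5132 -0.2728  0.0431] yang 6.36 zax [-0.  0. -1.] w 0.0218 F [0.4 0.4 0.6] ff 0.0 q [-0.68  0.5   1.68  0.    0.96 -0.79]
shift cm [0.05 0.01 0.01] ('az', np.float64(0.0028))
```

Call:
{"api": "apply_moves", "payload": {"series": [[0,0,0,0,0,0,0.1],[0,0,0,0,0,0,0.1],[0,0,0,0,0,0,0.1],[0,0,0,0,0,0,0.1]]}}

```text
time_s: 13.33
tcp_pos: [0.5133, -0.2729, 0.0432]
tcp_rot: [[-0.111, 0.994, 0.0], [0.994, 0.111, -0.0], [-0.0, 0.0, -1.0]]
wrist_force: [0.4, 0.1, -0.0]
grip_width: 0.0179
finger_force: 30.0
```

The handle is gripped, 17.9 mm wide at 30 N. Lift and turn.

Call:
{"api": "apply_moves", "payload": {"series": [[0,0,-0.5,0,0,0,0.1],[0,0,-1,0,0,0,0.1],[0,0,-2,0,0,0,0.1],[0,0,-2.5,0,0,0,0.1],[0,0,-2.5,0,0,0,0.1],[0,0,-2,0,0,0,0.1],[0,0,-1,0,0,0,0.1],[0,0,-0.5,0,0,0.04,0.1],[0,0,0,0,0,0.05,0.1],[0,0,0,0,0,0.028,0.1]]}}

```text
time_s: 14.17
tcp_pos: [0.5132, -0.2729, 0.1639]
tcp_rot: [[0.01, 1.0, 0.001], [1.0, -0.01, -0.001], [-0.001, 0.001, -1.0]]
wrist_force: [-0.1, 0.3, -1.1]
grip_width: 0.0176
finger_force: 30.0
```

Call:
{"api": "apply_moves", "payload": {"series": [[0.7,0,0,0,0,0,0.1],[1.5,0.1,0,0,0,0,0.1],[2.5,0.1,0,0,0,0,0.1],[3,0.2,0,0,0,0,0.1],[3,0.2,0,0,0,0,0.1],[3,0.2,0,0,0,0,0.1],[3,0.2,0,0,0,0,0.1],[3,0.2,0,0,0,0,0.1],[3,0.2,0,0,0,0,0.1],[3,0.2,0,0,0,0,0.1]]}}

```text
time_s: 15.0
tcp_pos: [0.53, -0.0131, 0.163]
tcp_rot: [[0.005, 1.0, -0.001], [1.0, -0.005, 0.001], [0.001, -0.001, -1.0]]
wrist_force: [0.1, -0.3, -1.3]
grip_width: 0.0179
finger_force: 30.0
```

Call:
{"api": "apply_moves", "payload": {"series": [[3,0.2,0,0,0,0,0.1],[3,0.1,0,0,0,0,0.1],[2.5,0,0,0,0,0,0.1],[1.5,0,0,0,0,0,0.1],[1,0,0,0,0,0,0.1],[0,0,0,0,0,0,0.1],[0,0,0,0,0,0,0.1],[0,0,0,0,0,0,0.1]]}}

```text
time_s: 15.67
tcp_pos: [0.5346, 0.0935, 0.1631]
tcp_rot: [[0.007, 1.0, -0.0], [1.0, -0.007, -0.0], [-0.0, -0.0, -1.0]]
wrist_force: [-0.1, -0.5, -1.3]
grip_width: 0.0176
finger_force: 30.0
```

```bash
cat > m.py <<'E'
from h import *
import sys
# stamp mount from the scene camera; +y end face of the mount faces the camera
go(.532,.1193,.0932,-0.4)
c=robot.read_camera("scene");s=robot.state();p=s["tcp_pos"];zf=p[2]-.0432
e=proj(c,[[p[0]+a,p[1]+.022,zf+z] for z in(.003,.018) for a in(-.012,.012)]);print("expected +y mount end px",e.round(1).tolist())
e=proj(c,[[p[0]+.012,p[1]-.022,zf+z] for z in(.003,.018)]);print("-y +x end",e.round(1).tolist())
u,v=map(int,proj(c,[p[0],p[1],zf+.009])[0]);r=20;k=8
im=cv2.resize(c["pixels"][v-r:v+r,u-r:u+r],None,fx=k,fy=k,interpolation=cv2.INTER_LINEAR).astype(int)
R,B=im[...,0],im[...,2];m=((R-B>22)&(R>60)).astype(np.uint8)
n,l,st,_=cv2.connectedComponentsWithStats(m);i=1+np.argmax(st[1:,4]);y,x=np.nonzero(l==i)
px=np.c_[(x+.5)/k-.5+u-r,(y+.5)/k-.5+v-r]
h=cv2.convexHull(px.astype(np.float32));print("hull",cv2.approxPolyDP(h,1.0,True)[:,0].round(1).tolist())
print("box",px.min(0),px.max(0))
cv2.imwrite(f"pics/{sys.argv[1]}.png",cv2.resize(crop(c,u,v,32,8),(576,576)))
E
python3 m.py g6
```

```text
t 15.67 tcp [0.5346 0.0935 0.1631] yang -0.4 zax [-3.e-04 -5.e-04 -1.e+00] w 0.0176 F [-0.1 -0.5 -1.3] ff 30.0 q [-0.03  0.3   1.65 -0.    1.19 -0.03]
shift cm [ 2.58 -0.28  6.99] ('az', np.float64(0.0))
expected +y mount end px [[343.1, 206.4], [332.7, 209.1], [343.3, 201.4], [332.9, 204.1]]
-y +x end [[325.4, 195.9], [325.5, 190.9]]
hull [[342.6000061035156, 205.10000610351562], [332.79998779296875, 207.39999389648438], [326.6000061035156, 194.89999389648438], [340.20001220703125, 196.6999969482422], [343.1000061035156, 201.8000030517578]]
box [326.5625 194.6875] [343.0625 207.5625]
```

The stamp hangs where expected in the gripper, with the mount corners within about a pixel of prediction. I'll move over the frame, still 3 cm up.

Call:
{"api": "apply_moves", "payload": {"series": [[0.5,0,0,0,0,0,0.1],[1,-0.1,0,0,0,0,0.1],[0.8,-0.1,0,0,0,0,0.1],[0.3,-0.1,0,0,0,0,0.1],[0,0,1,0,0,0,0.1],[0,0,1.5,0,0,0,0.1],[0,0,1.5,0,0,0,0.1],[0,0,0.7,0,0,0,0.1],[0,0,0,0,0,0,0.1],[0,0,0,0,0,0,0.1]]}}

```text
time_s: 16.55
tcp_pos: [0.5317, 0.12, 0.1157]
tcp_rot: [[0.007, 1.0, -0.001], [1.0, -0.007, -0.0], [-0.0, -0.001, -1.0]]
wrist_force: [-0.3, -0.6, -1.2]
grip_width: 0.0176
finger_force: 30.0
```

```bash
python3 m.py g7
```

```text
t 16.55 tcp [0.5317 0.12   0.1157] yang -0.4 zax [-1.1e-03 -1.0e-04 -1.0e+00] w 0.0176 F [-0.3 -0.6 -1.2] ff 30.0 q [ 0.02  0.36  1.7  -0.    1.08  0.02]
shift cm [-0.07  0.03  2.25] ('az', np.float64(0.0))
expected +y mount end px [[348.0, 229.4], [337.8, 232.2], [348.3, 224.7], [338.0, 227.5]]
-y +x end [[330.5, 218.6], [330.6, 213.9]]
hull [[347.29998779296875, 228.3000030517578], [338.70001220703125, 230.60000610351562], [332.6000061035156, 219.10000610351562], [345.1000061035156, 219.60000610351562], [347.8999938964844, 224.89999389648438]]
box [332.5625 218.9375] [347.9375 230.6875]
```

Call:
{"api": "apply_moves", "payload": {"series": [[0,0,0.4,0,0,0,0.1],[0,0,0.7,0,0,0,0.1],[0,0,0.6,0,0,0,0.1],[0,0,0.3,0,0,0,0.1],[0,0,0.1,0,0,0,0.1],[0,0,0,0,0,0,0.1],[0,0,0,0,0,0,0.1],[0,0,0,0,0,0,0.1]]}}

```text
time_s: 17.27
tcp_pos: [0.5322, 0.12, 0.0954]
tcp_rot: [[0.007, 1.0, 0.001], [1.0, -0.007, 0.0], [0.0, 0.001, -1.0]]
wrist_force: [0.2, -0.2, -0.3]
grip_width: 0.0177
finger_force: 30.0
```

```bash
python3 m.py g8; python3 -c "
from h import *
c=robot.read_camera('scene')
print('frame outer px',proj(c,[[.532+a,.1193+b,.04] for a in(-.018,.018) for b in(-.028,.028)]).round(1).tolist())"
```

```text
t 17.27 tcp [0.5322 0.12   0.0954] yang -0.4 zax [ 5.e-04  0.e+00 -1.e+00] w 0.0177 F [ 0.2 -0.2 -0.3] ff 30.0 q [0.02 0.38 1.73 0.   1.03 0.02]
shift cm [-0.07 -0.02  0.22] ('az', np.float64(-0.0))
expected +y mount end px [[347.6, 235.9], [337.6, 238.7], [347.9, 231.3], [337.8, 234.1]]
-y +x end [[330.3, 225.0], [330.5, 220.4]]
hull [[347.20001220703125, 234.10000610351562], [338.1000061035156, 236.8000030517578], [332.70001220703125, 225.8000030517578], [344.3999938964844, 226.39999389648438], [347.20001220703125, 230.8000030517578]]
box [332.6875 225.5625] [347.1875 237.1875]
frame outer px [[341.3, 224.3], [350.8, 241.4], [326.8, 228.2], [335.8, 245.6]]
```

View pics/g8.png

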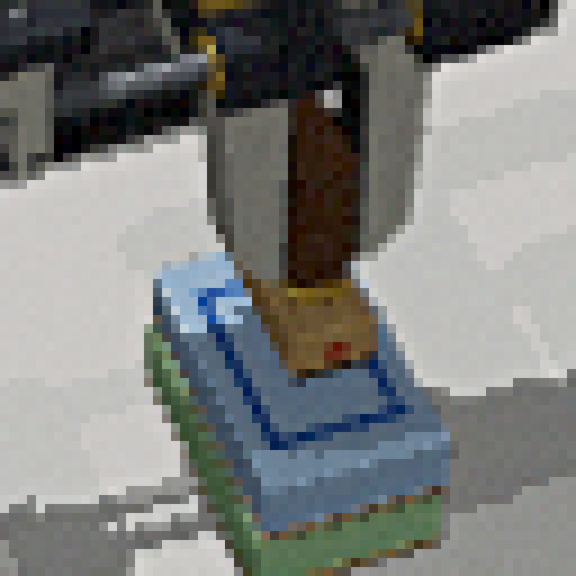

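The stamp hangs level inside the frame, with the mount end at (300–380, 375), and the blocks are flush. It is about 2 mm high, so I'll lower that, settle and hand in.

Call:
{"api": "apply_moves", "payload": {"series": [[0,0,0.1,0,0,0,0.1],[0,0,0.1,0,0,0,0.1],[0,0,0,0,0,0,0.1],[0,0,0,0,0,0,0.1],[0,0,0,0,0,0,0.1],[0,0,0,0,0,0,0.1],[0,0,0,0,0,0,0.1],[0,0,0,0,0,0,0.1]]}}

```text
time_s: 18.03
tcp_pos: [0.532, 0.12, 0.0932]
tcp_rot: [[0.007, 1.0, 0.0], [1.0, -0.007, 0.0], [0.0, 0.0, -1.0]]
wrist_force: [-0.3, 0.7, -1.6]
grip_width: 0.0179
finger_force: 30.0
```

```bash
python3 -c "
from h import *
go(.532,.1193,.0932,-.4)
s=robot.state();print(s['dq'].round(3))
if abs(s['tcp_pos'][2]-.0935)<.0025 and s['finger_force']>25: print(robot.job_done())"
```

```text
t 18.03 tcp [0.532  0.12   0.0932] yang -0.4 zax [ 1.e-04  0.e+00 -1.e+00] w 0.0179 F [-0.3  0.7 -1.6] ff 30.0 q [0.02 0.38 1.73 0.   1.03 0.02]
shift cm [-0.07 -0.   -0.  ] ('az', np.float64(-0.0))
[ 0.     0.    -0.     0.001  0.    -0.   ]
the job is handed in; nothing more can be done
None
```

I handed the job in at 18 s: the framed block is on the ruled block, edges flush to about 1 mm, and the stamp is held level about 1 cm above the frame, centred to within about 1 mm and lengthwise along it; one picture I viewed (1024 x 512) was over the 800 x 600 limit.

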